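# Draw the used filter cartridge out of the dust extractor with a pull hook

## Robot

A 6-joint arm with a two-finger parallel gripper is mounted at the origin on the work surface; the furniture and walls round the work are solid. World frame = base frame: x ahead of the robot, y to its left, z up, the work surface at z = 0. Lengths are in m, angles in rad, forces in N, time in s.
With the tool pointing down it reaches from about 0.325 to 0.775 m from the base axis. Payload 5.5 kg.
Tool frame: the origin (TCP) lies at the very end of the fingers, on their centre line; the grasp point (between the pads) lies 19 mm behind it; z points along the fingers, y is the direction in which the jaws open and shut (so a half turn about z gives the same grasp; the last joint's range is limited). The gripper opens to 88 mm and grips with 3 to 60 N. Pads are 20 mm wide; open, the fingers measure 115 mm over their backs; the gripper's body (75 mm by 178 mm) begins 61 mm behind the grasp point.
Start: joints at [-0.057, 0.091, 1.231, -0, 1.82, -0.057], TCP at [0.6, -0, 0.223] pointing down, gripper open.
Joint ranges: [-2.87, 2.87], [-0.86, 2.18], [0.17, 2.46], [-1.51, 4.65], [0.06, 2.69], [-2.65, 2.65]. Speed limits (rad/s): [2.57, 2.57, 3.01, 3.14, 3.14, 3.14].

## Interface

Orientations are given as a unit quaternion [x, y, z, w].
In Python, from station import bot gives the robot as it stands. Calls block until the motion is done:
- bot.movep(position, orientation): joint-space move of the TCP to a pose.
- bot.move_l(position, feed=0.15, attitude=None, guard=None): straight line of the TCP; attitude=None keeps the orientation; feed is the mean speed in m/s. With guard (N) it stops when the force on the tool has changed by that much, and returns True; else False.
- bot.move_j(angles): joint-space move.
- bot.gripper_to(opening, grip_force=None): finger opening in m; grip_force is the grip in N (None keeps the last); returns when the fingers have stopped.
- bot.pause(seconds).
- bot.ik(position, orientation): joint angles nearest the present ones, or None.
- bot.observe(): the state.
- bot.grab_frame(name): name is "scene" or "side" or "wrist"; returns a dict with "image" (384x512x3 uint8, blue, green, red), "mtx" (3x3 intrinsics, pixels), "cam_to_world" (4x4, takes a point from camera to world coordinates); the wrist camera has in their place "T_tool_cam" (4x4, takes a point from camera to tool coordinates, whose origin is the TCP and whose axes are the flange's). Camera axes: x right, y down, z forward; pixel columns grow to the right and rows downward; lengths in m; the calibration is good to about 2 mm. The wrist camera is an equidistant fisheye: a pixel r from the principal point sees the ray r / f radians off the axis. A picture is of the moment at which its call begins: read the wrist's pose just before it. There is no depth.
A pose or a line that the arm cannot do raises bot.IKError and nothing moves.
- bot.close_job(): hands the job in, once; it reports no verdict.
The state is a dict: "clock": time; "joints": joint angles; "qd": joint speeds; "tau": joint torques, N m; "position": TCP position; "orientation": TCP orientation; "wrist_force": force on the tool from outside, world axes, zero at the start; "ft_torque": the same for the moment, N m; "opening": finger opening in m.
Only numpy, scipy, OpenCV 4.12 (cv2) and the standard library are available. Lean on these libraries where they do the work, as an engineer would, in place of code of your own. Each camera call takes 0.05 s, during which the arm holds its last target.

## Task

Take the red-handled pull hook from its fork and fish the orange filter cartridge out of the dust extractor's throat by its wire bail; the cartridge is dirty, so never touch it with the gripper or arm. Stand it gently upright on the green glass plate and free the hook from it, then hang the hook back in its fork. Leave the other things on the desk where they are.

Things in the scene. Friction and masses are not known exactly. Their poses are not given: they have to be found in the camera images.
- extractor: Dust extractor, fixed: a blue upright round throat with a black rim, open at the top, on a dark base plate 125 mm square; a grey motor on its own +y side reaches 110 mm from the throat's axis, nothing stands higher than the rim. Origin on the throat's axis at desk level, z up. Bore 66 mm in diameter, rim at z = 135 mm, bore floor at z = 12 mm.
- cartridge: Orange filter cartridge, 0.14 to 0.28 kg: an upright cylinder 54 mm in diameter, 50 mm tall, loose on the bore floor. Origin at the centre of its underside, z up. A U-shaped steel wire bail is hinged on its top, the hinge axis along own x. Lifted by the bail's crossbar, it hangs level.
- bail_hinge (a point): Middle of the bail's hinge axis, 54 mm above the cartridge's underside. Bail of 5 mm wire, 37 mm wide outside; its crossbar runs 30 mm from the hinge axis, straight for 20 mm. It swings easily (0.15 N at the crossbar), stays where left and leans up to 0.7 rad to the cartridge's own +y or -y side, which is not told: look or feel. At the stops it resists firmly.
- pull_hook: Pull hook, 148 mm tall, 0.09 kg, hanging upright in the fork. Origin at the bottom of the hook on the shank's axis, z up the shank. Round steel shank 6 mm thick; at the bottom a foot of the same wire points to own +x, its upturned tip ending 22 mm from the shank's axis and 13 mm above the origin; the gap between shank and tip is 10 to 13 mm.
- hook_handle (a point): Middle of the pull hook's red flat-sided handle, 117 mm above the hook's origin. Handle from 86 to 148 mm above the origin, 26 mm along the hook's own x, 16 mm along its own y: grip it from above across own y (or x). Below it a brass collar, 34 mm in diameter, 80 to 86 mm above the origin. In the fork the hook's foot points roughly to the rack's own -x.
- hook_rack: Hook rack, fixed: wooden base 115 x 85 mm with a post on its own +x side that carries a level steel fork, open towards own -x. Origin at desk level under the place where the shank hangs, z up. Nothing is higher than the fork.
- fork_slot (a point): Point on the fork's top, 105 mm above the rack's origin, axes as the rack's. Slot 14 mm wide along own x, prongs 8 mm thick, reaching 23 mm towards -x from here. The collar rests on the prongs, the hook's origin then 25 mm above the desk. Take the hook out by lifting it a little and drawing it 45 mm or more to -x.
- green_plate: Green glass plate lying fixed on the desk, 90 mm along own x, 150 mm along own y, 8 mm thick. Origin at the centre of its underside, z up.
- sanding_block: Brown cork sanding block, bystander, 41 x 76 x 25 mm, origin at the centre of its underside.
- jar: Glass jar with flat lid, bystander, 68 mm across, 61 mm tall, origin at the centre of its underside.
Things that resemble listed ones, but are neither listed nor needed, are in the scene too. Leave any purple look-alike of the pull_hook alone.

How it is judged:
By the outcome, as a careful person would: the job done as asked, in the order asked, and still so for the second after the job is handed in, with the robot touching nothing.
It also fails if it takes over 72 s, if anything falls off the work surface, if the arm or the gripper's body presses on something with over 40 N, if the wrist force passes 120 N, or if a joint passes its speed limit or range.

## Working session

There is one attempt and no reset: what is moved stays moved. The work goes in short steps, each a Python script; the robot and the scene stay as the last script left them, time stands still between calls to the robot, and variables do not carry over. Pictures are saved under pics/ and viewed, and the job is handed in when it is done.

```bash
ls; mkdir -p pics; python3 - <<'E'
from station import bot
import cv2,numpy as np,pickle
s=bot.observe();print(s)
d={}
for n in ["scene","side","wrist"]:
    s=bot.observe();f=bot.grab_frame(n);f['state']=s;d[n]=f
    cv2.imwrite(f"pics/{n}0.png",f["image"])
    print(n,{k:(v if k!='image' else v.shape) for k,v in f.items() if k!='state'})
pickle.dump(d,open('f0.pkl','wb'))
E
```

```text
pics
{'clock': 0.0, 'joints': array([-5.66946416e-02,  9.18661581e-02,  1.23184851e+00, -6.35789154e-06,
        1.81978846e+00, -5.66873242e-02]), 'qd': array([ 0.00041052, -0.00122331, -0.0004781 ,  0.00048056, -0.00036343,
       -0.00192666]), 'tau': array([-3.13584051e-04, -4.46447504e+01, -4.06449509e+01,  6.96761138e-02,
        2.93726998e-02, -1.50731516e-04]), 'position': array([5.99716106e-01, 1.53941318e-05, 2.21523609e-01]), 'orientation': array([ 7.07109598e-01,  7.07103320e-01, -6.38396443e-04, -7.10588630e-04]), 'wrist_force': array([ 0.7108783 ,  0.41214516, -0.49111224]), 'ft_torque': array([-0.03986126,  0.00530791,  0.02494633]), 'opening': 0.08785480469114589}
scene {'image': (384, 512, 3), 'mtx': array([[421.89904541,   0.        , 258.30914709],
       [  0.        , 421.89904541, 187.7332572 ],
       [  0.        ,   0.        ,   1.        ]]), 'cam_to_world': array([[-8.18488314e-01, -3.55150709e-01,  4.51602540e-01,
        -2.69045336e-01],
       [-5.74523092e-01,  5.06387760e-01, -6.43035500e-01,
         8.20360080e-01],
       [-3.11484802e-04, -7.857
[... 443 characters left out ...]
 -0.73858799,  1.34704152],
       [-0.00709269, -0.87063567, -0.49187724,  1.02511337],
       [ 0.        ,  0.        ,  0.        ,  1.        ]])}
wrist {'image': (384, 512, 3), 'mtx': array([[297.31863964,   0.        , 254.30612628],
       [  0.        , 297.31863964, 192.73412981],
       [  0.        ,   0.        ,   1.        ]]), 'T_tool_cam': array([[ 5.43077674e-04, -9.69117360e-01, -2.46599368e-01,
         6.73599884e-02],
       [ 9.99999360e-01,  7.71039664e-04, -8.27863425e-04,
        -1.68999432e-03],
       [ 9.92434710e-04, -2.46598760e-01,  9.69117158e-01,
        -1.61365477e-01],
       [ 0.00000000e+00,  0.00000000e+00,  0.00000000e+00,
         1.00000000e+00]])}
```

View pics/scene0.png

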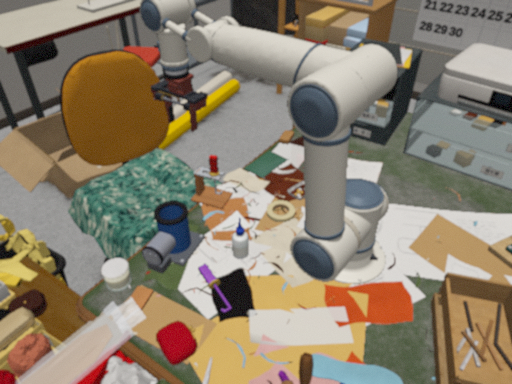

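View pics/side0.png

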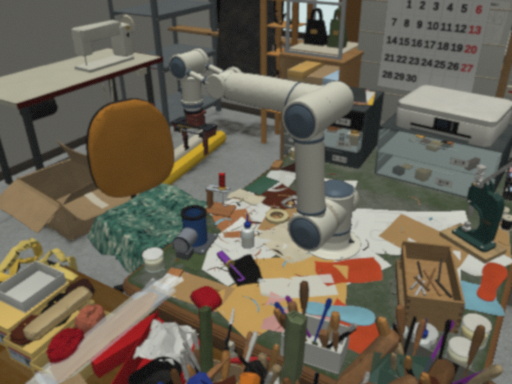

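View pics/wrist0.png

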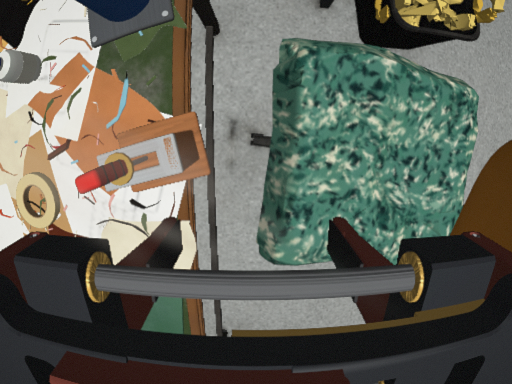

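```bash
cat > h.py <<'E'
import numpy as np,cv2,pickle
from scipy.spatial.transform import Rotation as R
def wpose(s):
    T=np.eye(4);T[:3,:3]=R.from_quat(s['orientation']).as_matrix();T[:3,3]=s['position'];return T
def ray(f,u,v):
    K=f['mtx']
    if 'T_tool_cam' in f:
        T=wpose(f['state'])@f['T_tool_cam']
        a=(u-K[0,2])/K[0,0];b=(v-K[1,2])/K[1,1];r=np.hypot(a,b)+1e-12
        d=np.array([a/r*np.sin(r),b/r*np.sin(r),np.cos(r)])
    else:
        T=f['cam_to_world'];d=np.array([(u-K[0,2])/K[0,0],(v-K[1,2])/K[1,1],1.]);d/=np.linalg.norm(d)
    return T[:3,3],T[:3,:3]@d
def atz(f,u,v,z):
    o,d=ray(f,u,v);return o+d*(z-o[2])/d[2]
def proj(f,P):
    P=np.atleast_2d(P);K=f['mtx']
    T=wpose(f['state'])@f['T_tool_cam'] if 'T_tool_cam' in f else f['cam_to_world']
    c=(P-T[:3,3])@T[:3,:3]
    if 'T_tool_cam' in f:
        r=np.hypot(c[:,0],c[:,1])+1e-12;th=np.arctan2(r,c[:,2])
        return np.c_[K[0,2]+K[0,0]*th*c[:,0]/r,K[1,2]+K[1,1]*th*c[:,1]/r]
    return np.c_[K[0,2]+K[0,0]*c[:,0]/c[:,2],K[1,2]+K[1,1]*c[:,1]/c[:,2]]
def tri(*obs):
    A=np.zeros((3,3));b=np.zeros(3)
    for f,u,v in obs:
        o,d=ray(f,u,v);M=np.eye(3)-np.outer(d,d);A+=M;b+=M@o
    return np.linalg.solve(A,b)
def grab(bot,n,name):
    s=bot.observe();f=bot.grab_frame(n);f['state']=s
    cv2.imwrite(f'pics/{name}.png',f['image']);pickle.dump(f,open(f'{name}.pkl','wb'));return f
def load(name): return pickle.load(open(f'{name}.pkl','rb'))
def crop(name,x0,y0,x1,y1,k,out):
    im=cv2.imread(f'pics/{name}.png')[y0:y1,x0:x1]
    cv2.imwrite(f'pics/{out}.png',cv2.resize(im,None,fx=k,fy=k,interpolation=cv2.INTER_CUBIC))
def down(yaw): # tool z down, tool y (jaw axis) at angle yaw+90deg ; tool x at yaw
    c,s=np.cos(yaw),np.sin(yaw)
    return R.from_matrix(np.array([[c,s,0],[s,-c,0],[0,0,-1.]])).as_quat()
E
python3 - <<'E'
from h import *
d=pickle.load(open('f0.pkl','rb'))
for n in d: pickle.dump(d[n],open(f'{n}0.pkl','wb'))
w,s=d['wrist'],d['scene']
for n,u,v,z in [('rack base corner',195,115,.01),('rack corner2',208,178,.01),('handle red low end',82,183,.14),('collar',120,168,.105),('plate',165,315,.008),('extr base corner',95,45,.005)]:
    print(n,atz(w,u,v,z).round(3))
for n,u,v,z in [('extr rim',172,212,.135),('rack handle',213,160,.14),('plate',268,163,.008)]:
    print(n,atz(s,u,v,z).round(3))
from station import bot
print(R.from_quat(bot.observe()['orientation']).as_matrix().round(2))
for p in [(0.42,0,.35),(.45,.1,.35),(.4,-.1,.35),(.45,.1,.4)]:
  for yaw in (0,np.pi/2,-np.pi/2,np.pi):
    try:
        q=bot.ik(p,down(yaw)); print(p,yaw,None if q is None else q.round(2))
    except Exception as e: print(p,yaw,e)
E
python3 -c "
from h import *
crop('scene0',130,130,330,330,4,'c1')
crop('wrist0',0,0,230,230,3.4,'c2')"
```

```text
rack base corner [0.523 0.073 0.01 ]
rack corner2 [ 0.538 -0.008  0.01 ]
handle red low end [0.435 0.015 0.14 ]
collar [0.461 0.022 0.105]
plate [ 0.453 -0.232  0.008]
extr base corner [0.375 0.184 0.005]
extr rim [0.416 0.252 0.135]
rack handle [0.481 0.002 0.14 ]
plate [ 0.434 -0.242  0.008]
[[ 0.  1. -0.]
 [ 1. -0.  0.]
 [ 0. -0. -1.]]
(0.42, 0, 0.35) 0 [-0.08 -0.32  1.38 -0.    2.08  1.49]
(0.42, 0, 0.35) 1.5707963267948966 [-0.08 -0.32  1.38 -0.    2.08 -0.08]
(0.42, 0, 0.35) -1.5707963267948966 None
(0.42, 0, 0.35) 3.141592653589793 [-0.08 -0.32  1.38 -0.    2.08 -1.65]
(0.45, 0.1, 0.35) 0 [ 0.14 -0.21  1.29 -0.    2.06  1.72]
(0.45, 0.1, 0.35) 1.5707963267948966 [ 0.14 -0.21  1.29 -0.    2.06  0.14]
(0.45, 0.1, 0.35) -1.5707963267948966 None
(0.45, 0.1, 0.35) 3.141592653589793 [ 0.14 -0.21  1.29 -0.    2.06 -1.43]
(0.4, -0.1, 0.35) 0 [-0.33 -0.34  1.39 -0.    2.09  1.24]
(0.4, -0.1, 0.35) 1.5707963267948966 [-0.33 -0.34  1.39 -0.    2.09 -0.33]
(0.4, -0.1, 0.35) -1.5707963267948966 None
(0.4, -0.1, 0.35) 3.141592653589793 [-0.33 -0.34  1.39 -0.    2.09 -1.9 ]
(0.45, 0.1, 0.4) 0 [ 0.14 -0.16  1.16 -0.    2.15  1.72]
(0.45, 0.1, 0.4) 1.5707963267948966 [ 0.14 -0.16  1.16 -0.    2.15  0.14]
(0.45, 0.1, 0.4) -1.5707963267948966 None
(0.45, 0.1, 0.4) 3.141592653589793 [ 0.14 -0.16  1.16 -0.    2.15 -1.43]
```

View pics/c1.png

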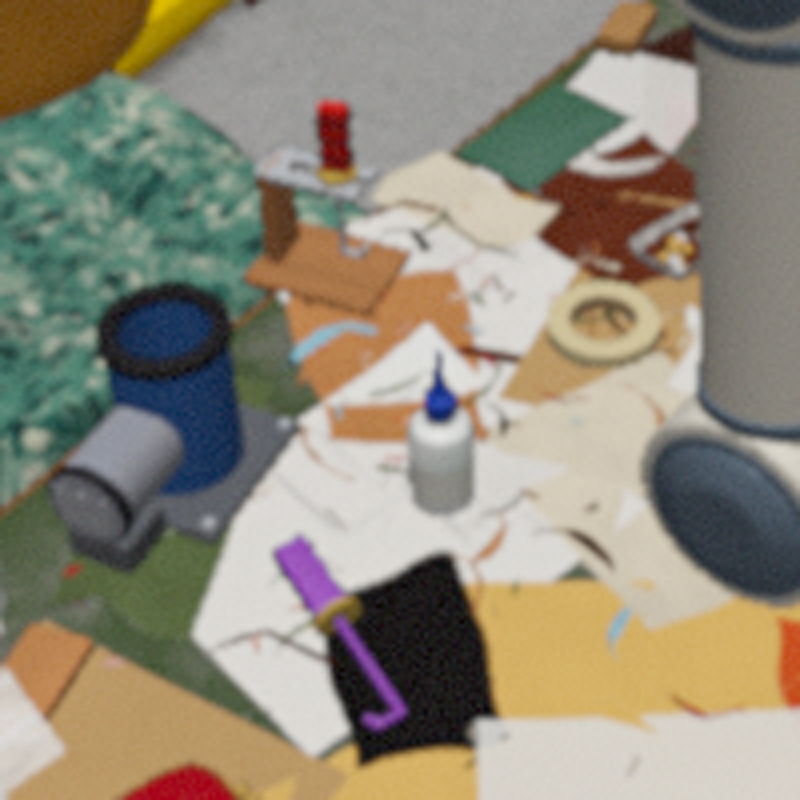

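View pics/c2.png

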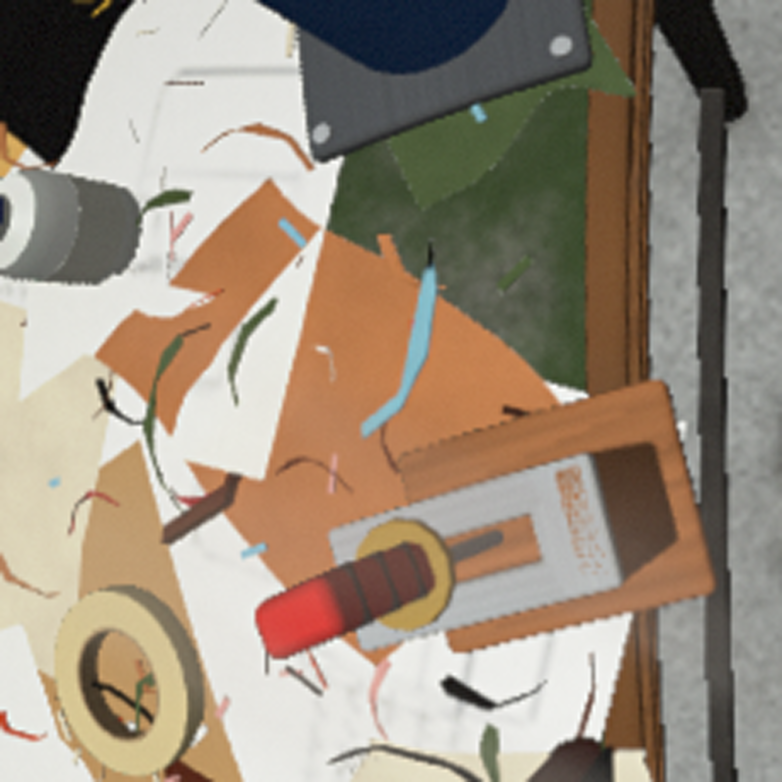

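```bash
python3 - <<'E'
from h import *
from station import bot
bot.movep((0.44,-0.13,.36),down(np.pi/2)); grab(bot,'wrist','w1')
bot.movep((0.42,0.18,.33),down(np.pi/2)); grab(bot,'wrist','w2')
grab(bot,'scene','s2')
print(bot.observe()['clock'])
crop('w2',130,10,430,230,2.6,'c4'); crop('s2',130,130,330,330,4,'c5')
E
```

```text
2.4667
```

View pics/w1.png

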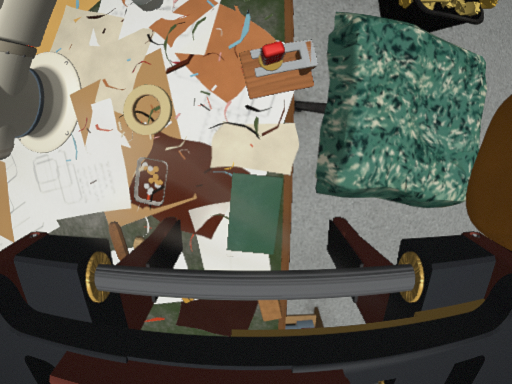

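View pics/w2.png

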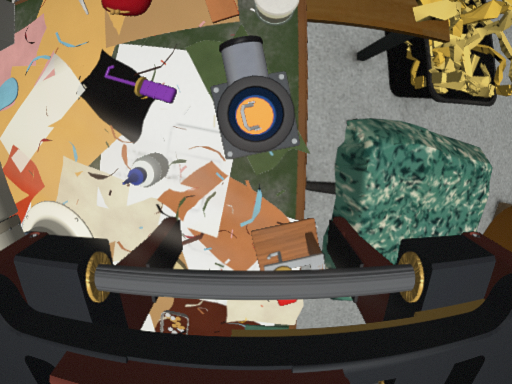

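View pics/c5.png

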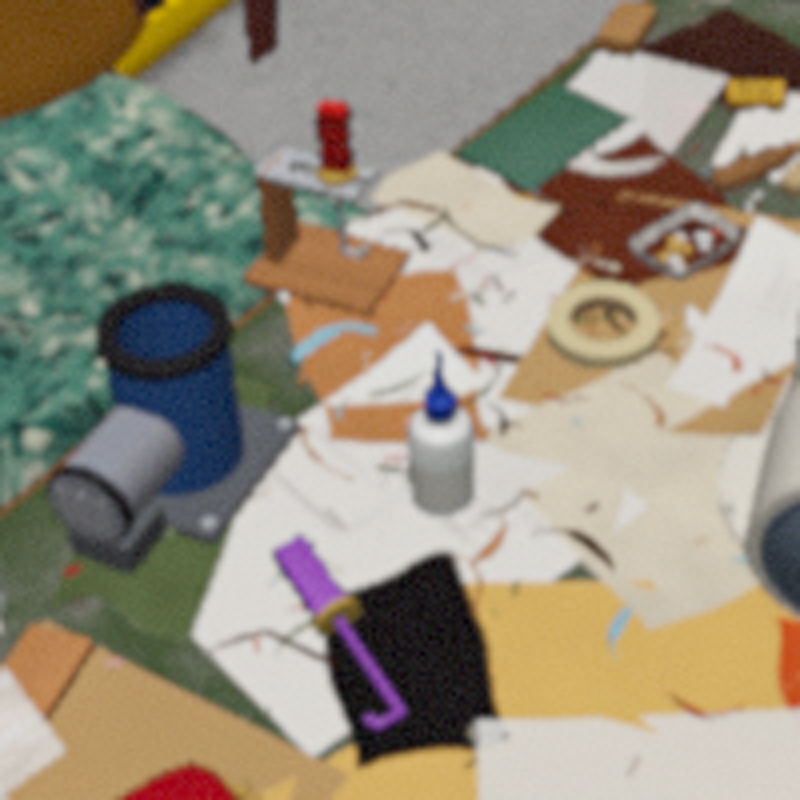

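```bash
python3 - <<'E'
from h import *
crop('w2',200,25,310,165,5,'c6')
crop('w1',215,30,335,110,6.5,'c7')
crop('w1',200,160,310,270,6,'c8')
E
```

```text
(no output)
```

View pics/c6.png

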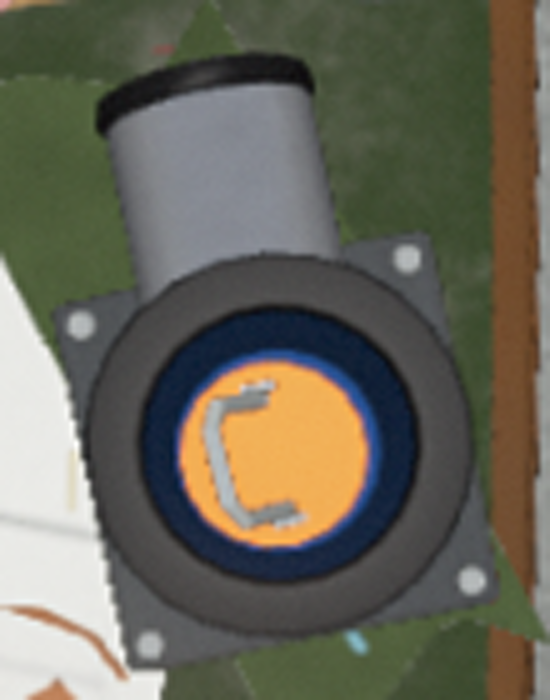

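View pics/c7.png

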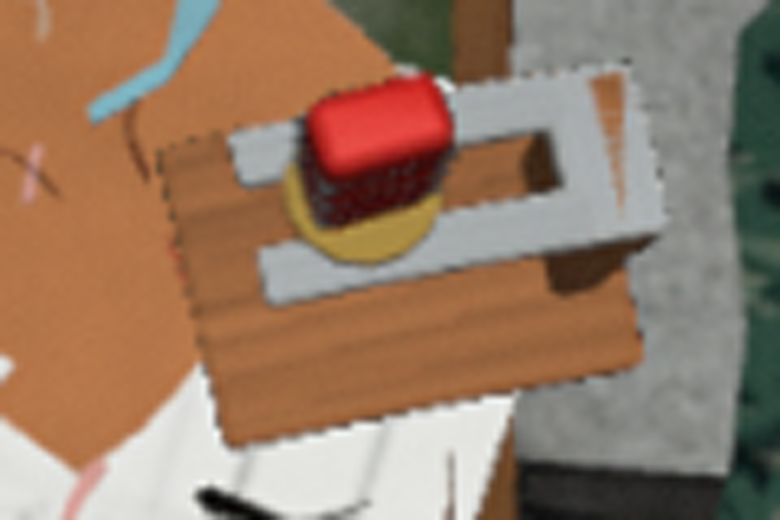

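View pics/c8.png

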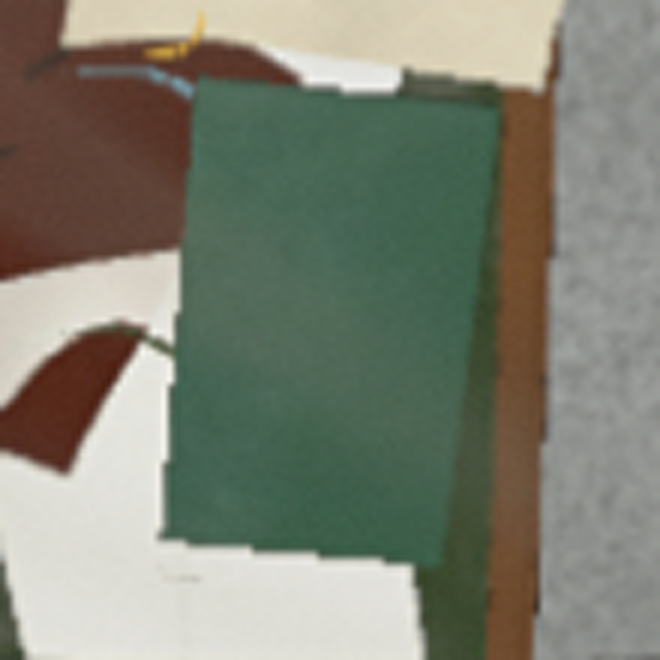

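```bash
python3 - <<'E'
from h import *
w1,w2,w0=load('w1'),load('w2'),load('wrist0')
def P6(x,y,z): return atz(w2,200+x/5,25+y/5,z)
def P7(x,y,z): return atz(w1,215+x/6.5,30+y/6.5,z)
def P8(x,y,z): return atz(w1,200+x/6,160+y/6,z)
def P2(x,y,z): return atz(w0,x/3.4,y/3.4,z)
r=lambda a:np.round(a*1000,1)
print('rim out',[r(P6(*p,.135)) for p in [(88,430),(474,445),(285,255),(275,636)]])
print('rim in',[r(P6(*p,.135)) for p in [(140,442),(418,440),(280,302),(278,582)]])
print('bolts',[r(P6(*p,.008)) for p in [(80,325),(407,258),(471,579),(149,645)]])
print('cart top',[r(P6(*p,.062)) for p in [(180,455),(372,450),(275,362),(275,549)]])
print('bar',[r(P6(*p,.089)) for p in [(213,405),(240,522),(222,460)]])
print('hinge',[r(P6(*p,.066)) for p in [(265,392),(290,515)]])
print('motor end',[r(P6(*p,.06)) for p in [(105,110),(308,70)]])
t=P7(251,216,.105);e=P7(556,160,.105);u=(e-t)/np.linalg.norm(e-t)
print('tip,end',r(t),r(e),'yaw',np.degrees(np.arctan2(u[1],u[0])),'slot pt',r(t+.023*u))
print('prong edges',[r(P7(*p,.105)) for p in [(228,135),(243,185),(260,248),(272,303),(610,65),(664,235)]])
print('rack base',[r(P7(*p,.015)) for p in [(160,150),(232,447),(640,365)]])
print('handle top',[r(P7(*p,.173)) for p in [(312,115),(440,75),(452,125),(325,170)]])
print('collar bottom edge',[r(P7(*p,.111)) for p in [(370,265),(287,195),(442,215)]])
# w0 second view
t=P2((331+360)/2,(528+650)/2,.105)
print('w0 prong tip corners',[r(P2(*p,.105)) for p in [(329,530),(362,650),(592,455),(622,585)]])
print('w0 slot end',r(P2(538,540,.105)))
print('w0 handle top',[r(P2(*p,.173)) for p in [(258,612),(325,580),(342,628),(275,657)]])
print('plate',[r(P8(*p,.008)) for p in [(197,78),(500,102),(438,565),(162,538)]])
E
```

```text
rim out [array([374.6, 256.5, 135. ]), array([466.5, 253. , 135. ]), array([421.4, 298.3, 135. ]), array([419.1, 206.4, 135. ])]
rim in [array([387.1, 253.3, 135. ]), array([453.1, 253.9, 135. ]), array([420.3, 286.8, 135. ]), array([419.8, 219.5, 135. ])]
bolts [array([356.5, 294.4,   8. ]), array([461.6, 316. ,   8. ]), array([483.2, 211.2,   8. ]), array([378. , 189.2,   8. ])]
cart top [array([392. , 250.7,  62. ]), array([446.9, 252.2,  62. ]), array([419.2, 277.5,  62. ]), array([419.2, 223.4,  62. ])]
bar [array([402.6, 264. ,  89. ]), array([409.8, 232.2,  89. ]), array([405. , 249.1,  89. ])]
hinge [array([416.4, 268.6,  66. ]), array([423.4, 233.4,  66. ])]
motor end [array([370.2, 353.6,  60. ]), array([428.7, 365.1,  60. ])]
tip,end [436.9  16.2 105. ] [502.1  30.3 105. ] yaw 12.240196737874715 slot pt [459.4  21.1 105. ]
prong edges [array([432. ,  34.4, 105. ]), array([435.2,  23.1, 105. ]), array([438.8,   9.1, 105. ]), array([441.4,  -3. , 105. ]), array([514.1,  52.9, 105. ]), array([525.6,  14.7, 105. ])]
rack base [array([412.9,  51.4,  15. ]), array([431.6, -28.2,  15. ]), array([537.9,  -4.1,  15. ])]
handle top [array([448.1,  22.4, 173. ]), array([471. ,  30.5, 173. ]), array([473.1,  21. , 173. ]), array([450.4,  12. , 173. ])]
collar bottom edge [array([461.8,   4.6, 111. ]), array([444.5,  19.7, 111. ]), array([476.9,  15.9, 111. ])]
w0 prong tip corners [array([434. ,  35.9, 105. ]), array([441.9,  -1.9, 105. ]), array([521.1,  54.5, 105. ]), array([528.5,  17.2, 105. ])]
w0 slot end [503.8  30.7 105. ]
w0 handle top [array([450.9,  24.6, 173. ]), array([471.9,  31.9, 173. ]), array([475.3,  20.4, 173. ]), array([454.5,  13.3, 173. ])]
plate [array([ 400.2, -156.6,    8. ]), array([ 488.9, -163.6,    8. ]), array([ 473.6, -313. ,    8. ]), array([ 386.1, -303.8,    8. ])]
```

```bash
python3 - <<'E'
from h import *
from station import bot
q=down(np.radians(19.7))
bot.movep((0.462,0.022,.30),q); 
f=grab(bot,'wrist','w3')
print(bot.observe()['clock'],bot.observe()['position'],proj(f,[[.462,.022,.173],[.462,.022,.111],[.4599,.0213,.105]]))
E
```

```text
3.3583 [0.46202585 0.02226787 0.30041976] [[255.07681027 184.76083039]
 [254.98871226 173.32875126]
 [254.9376073  174.2085851 ]]
```

View pics/w3.png

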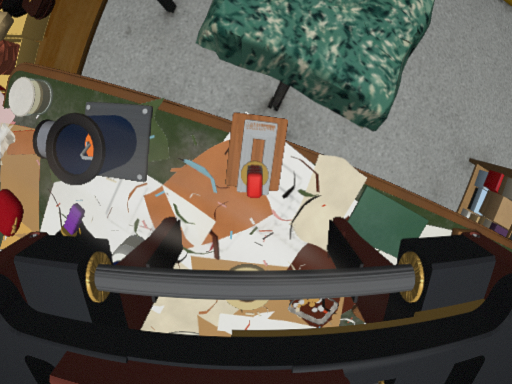

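```bash
python3 - <<'E'
from h import *
crop('w3',215,105,305,215,7,'c9')
E
```

```text
(no output)
```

View pics/c9.png

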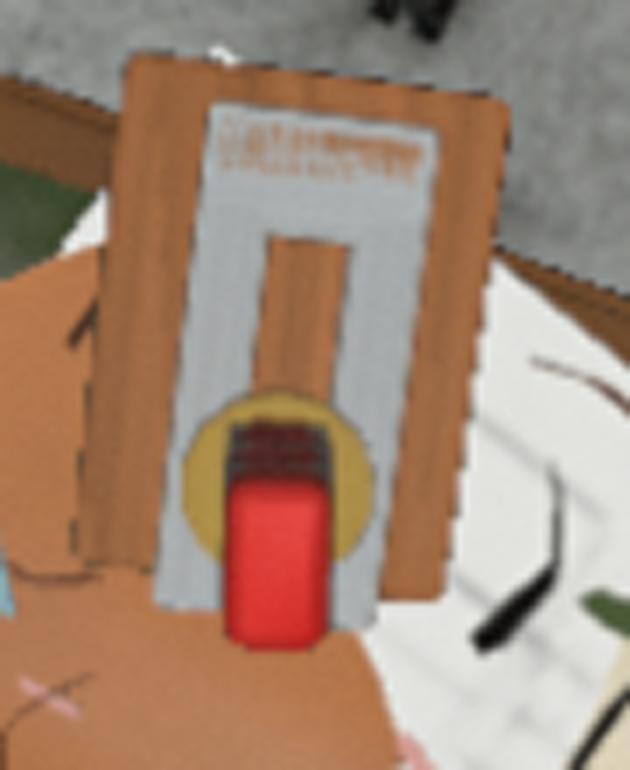

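```bash
python3 - <<'E'
from h import *
from station import bot
print(bot.move_l((.4615,.022,.123),feed=.12,guard=15))
bot.gripper_to(0.0,grip_force=35)
s=bot.observe();print(s['clock'],s['position'],s['opening'],s['wrist_force'])
d=np.array([np.cos(np.radians(192.4)),np.sin(np.radians(192.4)),0])
p=np.array([.4615,.022,.123])
print(bot.move_l(p+[0,0,.010],feed=.05,guard=15))
s=bot.observe();print(s['wrist_force'],s['opening'])
print(bot.move_l(p+[0,0,.010]+d*.06,feed=.08,guard=10))
bot.move_l(p+[0,0,.12]+d*.06,feed=.15)
s=bot.observe();print(s['clock'],s['position'],s['opening'],s['wrist_force'])
grab(bot,'scene','s4');grab(bot,'side','d4');grab(bot,'wrist','w4')
crop('s4',150,60,310,220,4,'c10');crop('d4',150,90,290,230,4,'c11')
E
```

```text
False
6.0833 [0.46149864 0.02196639 0.12296721] 0.01583668041367645 [ 0.08918295  0.46234164 -0.2765164 ]
False
[ 0.13966647  0.6384595  -0.8487791 ] 0.01578129022281116
False
8.2167 [0.40272269 0.00916312 0.24202349] 0.01564572495874589 [-0.07279057 -0.2905572  -1.67129143]
```

View pics/c10.png

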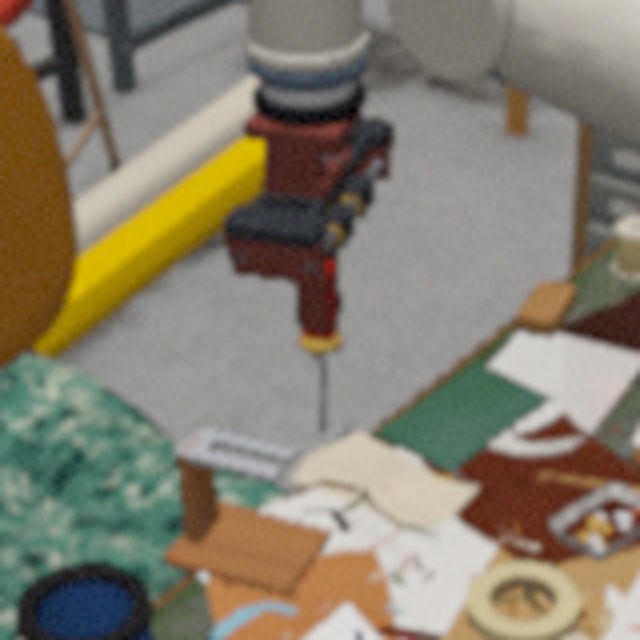

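View pics/c11.png

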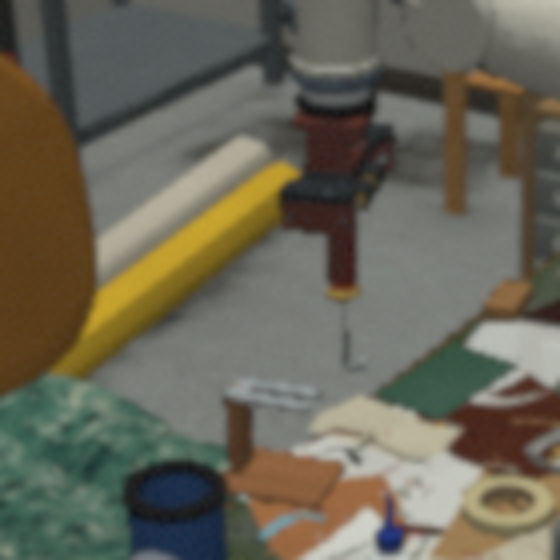

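View pics/w4.png

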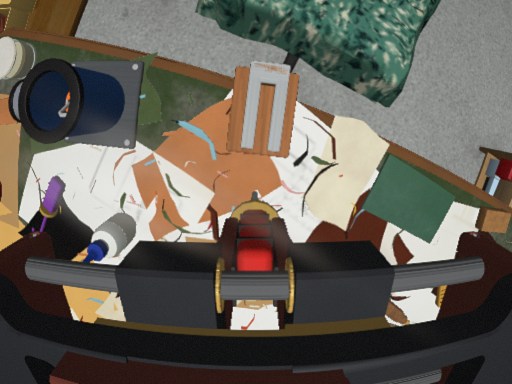

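```bash
python3 - <<'E'
from h import *
crop('s4',210,130,250,180,12,'c12');crop('d4',220,145,260,190,12,'c13')
for n in ('s4','d4'):
    f=load(n);p=f['state']['position'];a=np.radians(199.7);t=np.array([np.cos(a),np.sin(a),0])
    P=[p-[0,0,.098]+[0,0,.003],p-[0,0,.098]+t*.019+[0,0,.013],p+[0,0,-.012], p+[0,0,-.018],p-[0,0,.05]]
    print(n,proj(f,P).round(1))
E
```

```text
s4 [[230.9 167.5]
 [236.8 165.8]
 [229.8 144.4]
 [229.9 146.2]
 [230.3 155.3]]
d4 [[236.  180.9]
 [240.7 179. ]
 [235.3 161.5]
 [235.4 162.9]
 [235.6 170.5]]
```

View pics/c12.png

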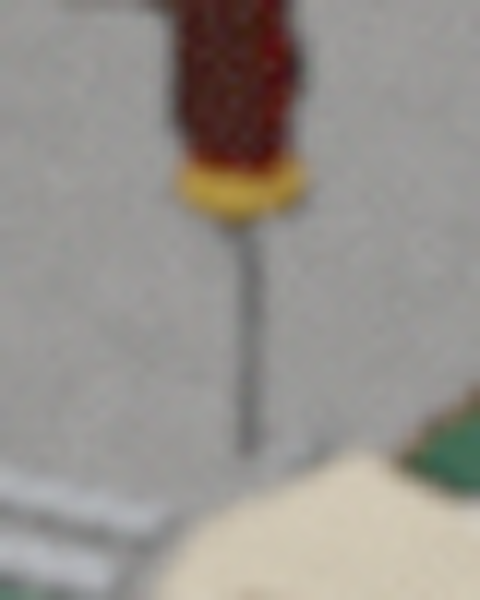

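View pics/c13.png

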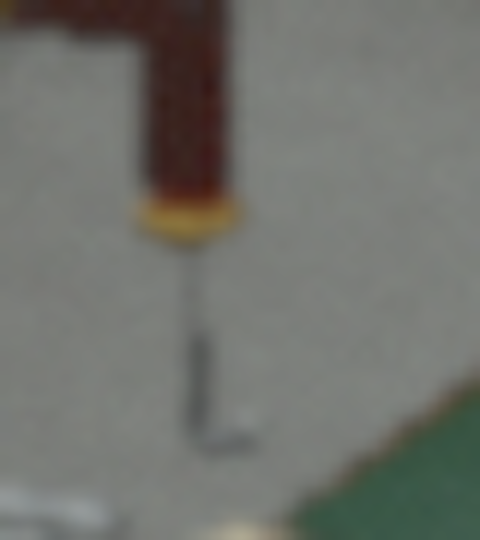

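```bash
cat >> h.py <<'E'
YAW=np.radians(11.8)
Lv=-np.array([np.cos(YAW),np.sin(YAW),0]); Mv=np.array([np.sin(YAW),-np.cos(YAW),0])
C=np.array([.4196,.2508,0])
def pos(s,z,m=0.,c=C): # s,z(origin of hook),m in mm -> TCP
    return c+Lv*(s-.8)/1000+Mv*m/1000+np.array([0,0,(z+98)/1000])
E
python3 - <<'E'
from h import *
from station import bot
q=down(YAW)
p=pos(-16,180);print(p)
bot.movep(np.array([.40,.06,.29]),q)
bot.movep(p,q)
bot.pause(.3)
s=bot.observe();print(s['clock'],s['position'],s['opening'],s['wrist_force'])
grab(bot,'scene','s5');grab(bot,'side','d5');f=grab(bot,'wrist','w5')
print(proj(f,[[.42,.2529,.135],[.4196,.2508,.066],[.4058,.2483,.0923]]))
for n in('s5','d5'):
    f=load(n);print(proj(f,[pos(-16+.8,180)-[0,0,.095]]))
crop('s5',130,130,230,230,6,'c14')
E
```

```text
[0.43604497 0.25423553 0.278     ]
9.8583 [0.43630174 0.25315345 0.27855602] 0.016223152605893406 [-0.5828574   0.34812124 -0.50174883]
[[252.51328136 196.10866275]
 [254.39353197 182.8898144 ]
 [254.08340701 198.84679587]]
[[164.01388462 196.21320104]]
[[188.36923335 198.06982662]]
```

View pics/c14.png

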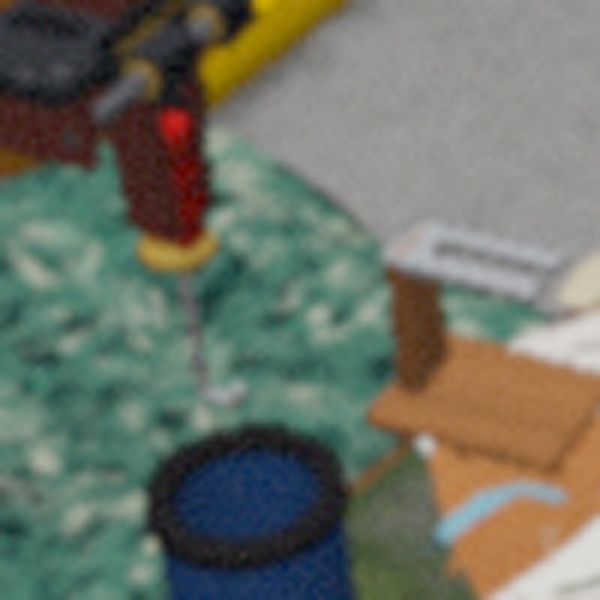

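View pics/w5.png

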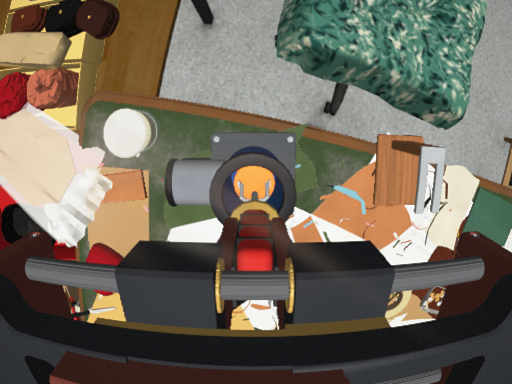

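```bash
python3 - <<'E'
from h import *
from station import bot
q=down(YAW)
def st(t):
    s=bot.observe();print(t,round(s['clock'],2),s['position'].round(4),round(s['opening'],4),s['wrist_force'].round(2))
bot.move_l(pos(-16,150),feed=.1,attitude=q); st('a')
print(bot.move_l(pos(-16,70),feed=.07,attitude=q,guard=4)); st('b')
grab(bot,'wrist','w6'); grab(bot,'scene','s6'); crop('w6',190,130,320,250,5,'c15')
print(bot.move_l(pos(5.5,70),feed=.04,attitude=q,guard=3)); st('c')
grab(bot,'wrist','w7'); crop('w7',190,130,320,250,5,'c16')
E
```

```text
a 10.46 [0.4358 0.2542 0.2478] 0.0158 [ 0.4   1.05 -1.12]
False
b 11.75 [0.4363 0.2544 0.1687] 0.016 [0.95 0.34 0.35]
False
c 12.54 [0.415  0.2499 0.1681] 0.0161 [-1.    0.04 -0.7 ]
```

View pics/c15.png

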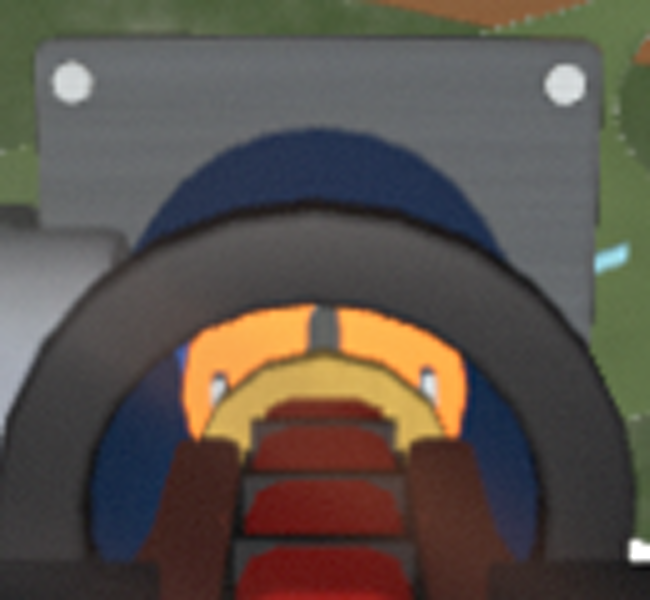

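View pics/c16.png

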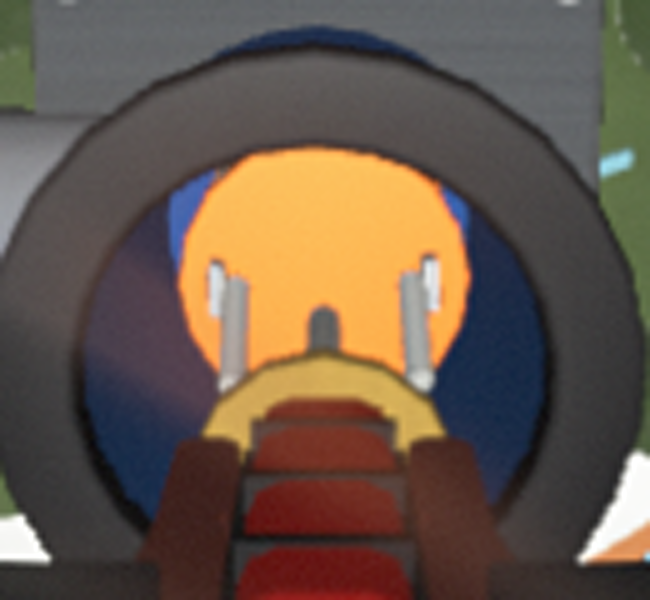

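```bash
python3 - <<'E'
from h import *
from station import bot
q=down(YAW)
def st(t):
    s=bot.observe();print(t,round(s['clock'],2),s['position'].round(4),round(s['opening'],4),s['wrist_force'].round(2))
print(bot.move_l(pos(5.5,82),feed=.05,attitude=q,guard=3)); st('c')
print(bot.move_l(pos(-2,84),feed=.04,attitude=q,guard=4)); st('d')
print(bot.move_l(pos(-10.5,85.5),feed=.04,attitude=q,guard=4)); st('e')
grab(bot,'wrist','w8'); crop('w8',190,130,320,250,5,'c17')
print(bot.move_l(pos(-10.5,97),feed=.04,attitude=q,guard=8));bot.pause(.3); st('f')
grab(bot,'wrist','w9'); crop('w9',190,130,320,250,5,'c18')
E
```

```text
False
c 12.98 [0.4153 0.25   0.1806] 0.0163 [-0.01 -0.52 -0.86]
False
d 13.32 [0.4225 0.2514 0.1818] 0.0157 [ 0.    0.07 -1.89]
False
e 13.69 [0.4309 0.2531 0.1834] 0.0158 [-0.76  0.39 -0.58]
False
f 14.48 [0.4306 0.2531 0.1947] 0.016 [-0.16  0.29 -3.54]
```

View pics/c17.png

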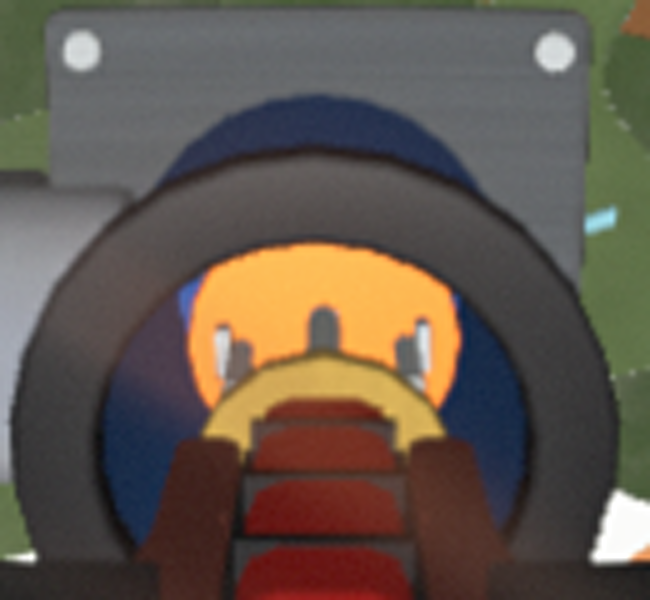

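View pics/c18.png

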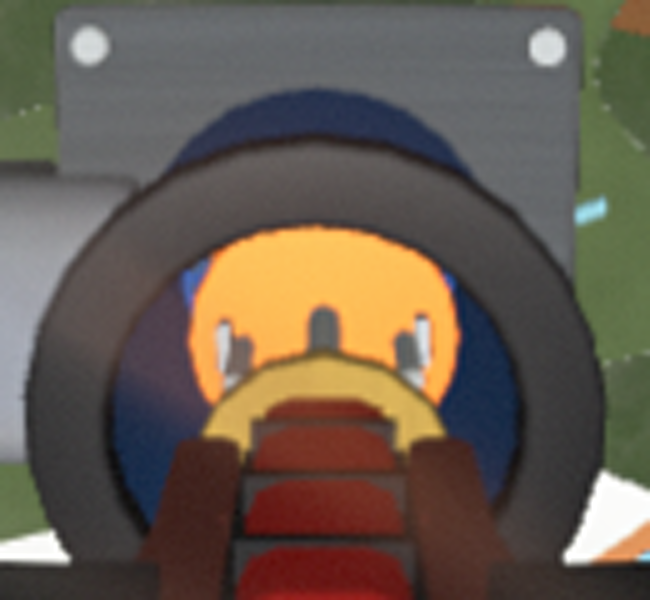

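```bash
python3 - <<'E'
from h import *
from station import bot
q=down(YAW)
def st(t):
    s=bot.observe();print(t,round(s['clock'],2),s['position'].round(4),round(s['opening'],4),s['wrist_force'].round(2))
bot.move_l(pos(-9.5,104,-1.5),feed=.04,attitude=q); st('a')
print(bot.move_l(pos(-9.5,150,-1.5),feed=.07,attitude=q,guard=6)); st('b')
print(bot.move_l(pos(-9.5,240,-1.5),feed=.07,attitude=q,guard=6)); st('c')
bot.pause(.2)
grab(bot,'scene','s10'); crop('s10',110,80,260,230,5,'c19')
E
```

```text
a 14.87 [0.4295 0.2546 0.2026] 0.0158 [-0.43 -0.77 -3.4 ]
False
b 15.68 [0.4293 0.2544 0.2476] 0.0161 [ 0.05 -0.15 -3.49]
False
c 17.11 [0.4293 0.2543 0.3373] 0.016 [ 0.54 -0.35 -4.04]
```

View pics/c19.png

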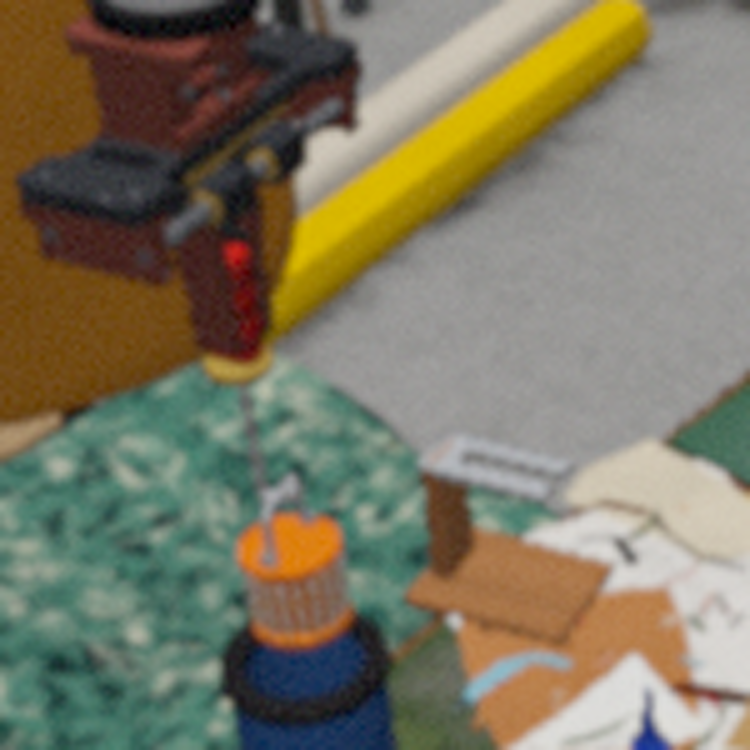

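```bash
python3 - <<'E'
from h import *
from station import bot
q=down(YAW)
def st(t):
    s=bot.observe();print(t,round(s['clock'],2),s['position'].round(4),round(s['opening'],4),s['wrist_force'].round(2))
P=np.array([.4372,-.2343,0])
print(bot.move_l(pos(-9.5,240,0,P),feed=.12,attitude=q)); st('a')
bot.pause(.4)
print(bot.move_l(pos(-9.5,130,0,P),feed=.08,attitude=q)); st('b')
bot.pause(.3)
st('c')
grab(bot,'scene','s11');grab(bot,'side','d11');grab(bot,'wrist','w11'); crop('s11',200,70,350,220,5,'c20')
E
```

```text
False
a 21.57 [ 0.4473 -0.232   0.3381] 0.0157 [ 0.79  0.38 -3.44]
False
b 23.49 [ 0.4475 -0.2323  0.2287] 0.0162 [-0.92 -1.09 -4.04]
c 23.79 [ 0.4473 -0.2322  0.2282] 0.0162 [-0.53  0.98 -3.48]
```

View pics/c20.png

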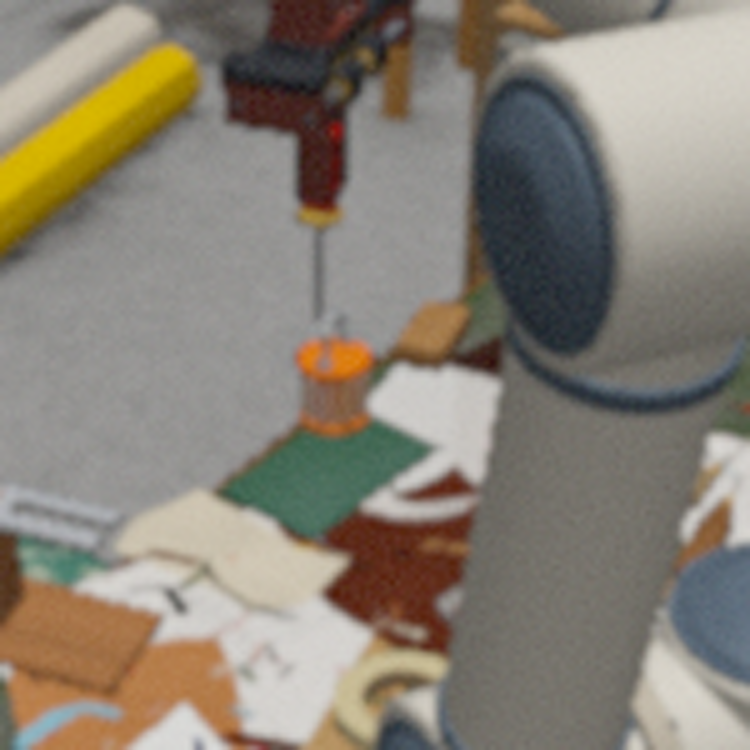

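View pics/w11.png

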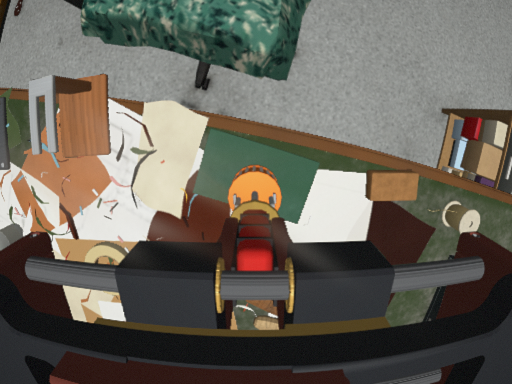

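```bash
python3 - <<'E'
from h import *
from station import bot
q=down(YAW)
def st(t):
    s=bot.observe();print(t,round(s['clock'],2),s['position'].round(4),round(s['opening'],4),s['wrist_force'].round(2))
P=np.array([.4372,-.2343,0])
bot.move_l(pos(-9.5,99,0,P),feed=.05,attitude=q);bot.pause(.4); st('a')
bot.move_l(pos(-9.5,91,0,P),feed=.012,attitude=q); bot.pause(.2);st('b')
grab(bot,'scene','s12'); crop('s12',230,110,320,200,7,'c21')
grab(bot,'wrist','w12'); crop('w12',190,130,320,250,5,'c22')
E
```

```text
a 25.11 [ 0.4473 -0.2322  0.1972] 0.0162 [ 0.65  0.57 -2.88]
b 26.12 [ 0.4473 -0.2322  0.1891] 0.0159 [ 0.22  0.67 -2.54]
```

View pics/c21.png

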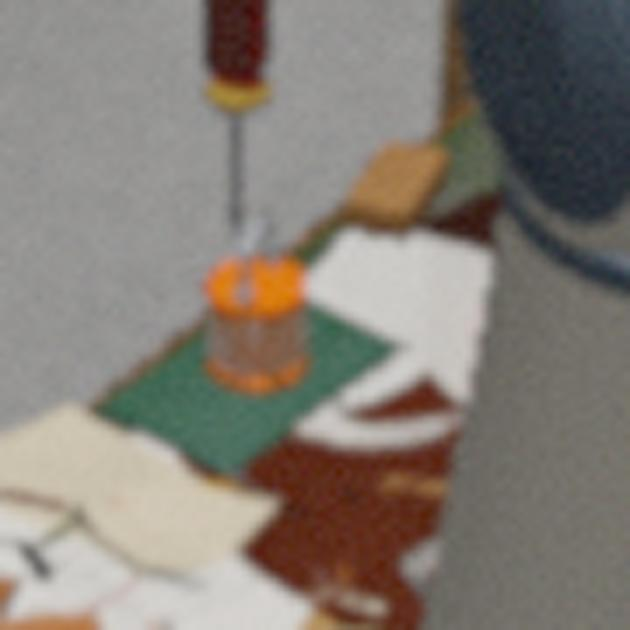

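View pics/c22.png

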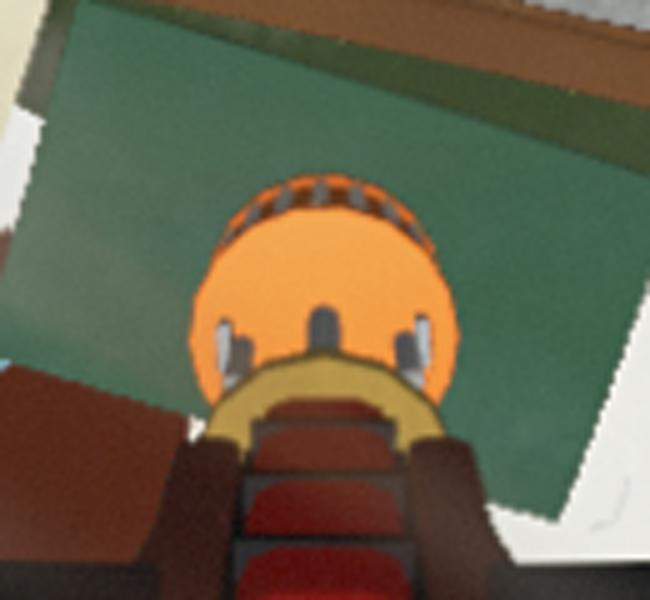

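```bash
python3 - <<'E'
from h import *
from station import bot
q=down(YAW)
def fz(n=8):
    a=[]
    for _ in range(n): a.append(bot.observe()['wrist_force']);bot.pause(.02)
    return np.mean(a,0).round(2)
P=np.array([.4372,-.2343,0])
print(fz())
bot.move_l(pos(-9.5,86,0,P),feed=.03,attitude=q);bot.pause(.2);print(fz())
for z in (84,82,80):
    bot.move_l(pos(-9.5,z,0,P),feed=.01,attitude=q); print(z,bot.observe()['position'].round(4),fz())
print(bot.observe()['clock'])
grab(bot,'scene','s13'); crop('s13',230,110,320,200,7,'c21')
grab(bot,'wrist','w13'); crop('w13',190,130,320,250,5,'c22')
E
```

```text
[ 0.39  0.15 -3.01]
[-0.08  0.08 -3.17]
84 [ 0.4473 -0.2321  0.1819] [ 0.04  0.06 -2.99]
82 [ 0.4473 -0.2323  0.1802] [-0.06 -0.27 -0.59]
80 [ 0.4472 -0.2322  0.1779] [-0.11 -0.12 -0.96]
28.4583
```

View pics/c21.png

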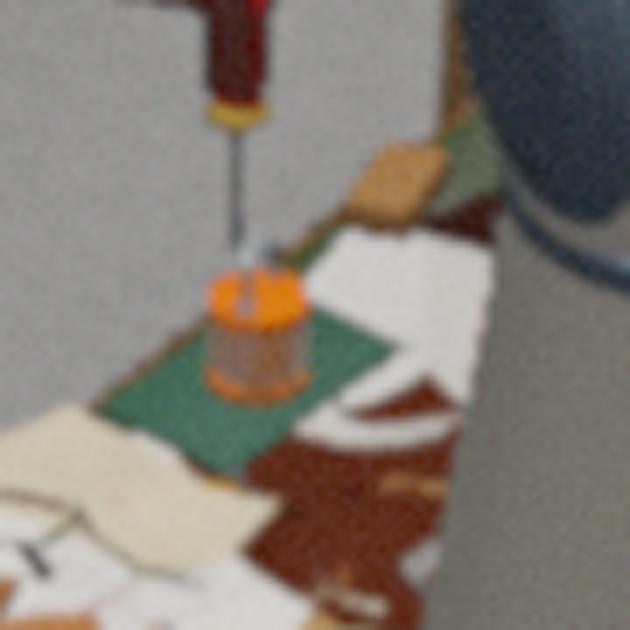

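View pics/c22.png

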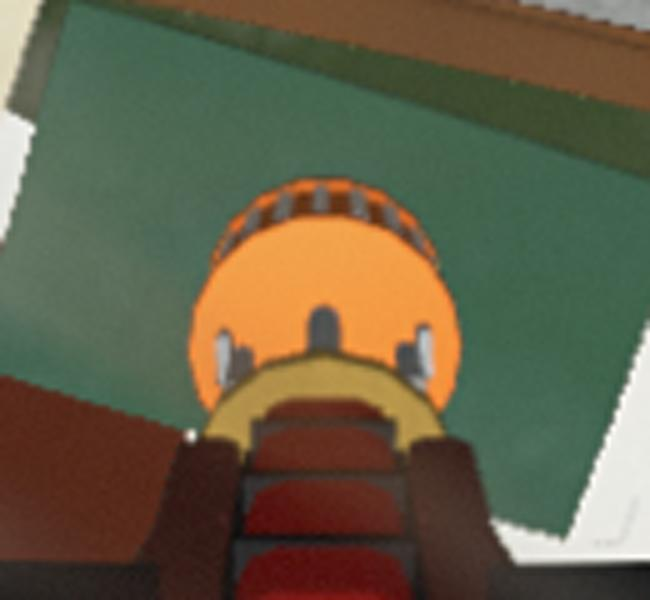

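```bash
python3 - <<'E'
from h import *
from station import bot
q=down(YAW)
def fz(n=8):
    a=[]
    for _ in range(n): a.append(bot.observe()['wrist_force']);bot.pause(.02)
    return np.mean(a,0).round(2)
P=np.array([.4372,-.2343,0])
print(bot.move_l(pos(-9.5,69,0,P),feed=.03,attitude=q,guard=3));print(fz())
print(bot.move_l(pos(-38,69,0,P),feed=.03,attitude=q,guard=3));print(fz(),bot.observe()['position'],bot.observe()['clock'])
grab(bot,'scene','s14'); crop('s14',230,110,320,200,7,'c21')
grab(bot,'wrist','w14'); crop('w14',190,130,320,250,5,'c22')
E
```

```text
False
[ 0.02  0.19 -0.83]
False
[-0.16 -0.06 -0.9 ] [ 0.47505506 -0.22645952  0.16707684] 30.4417
```

View pics/c21.png

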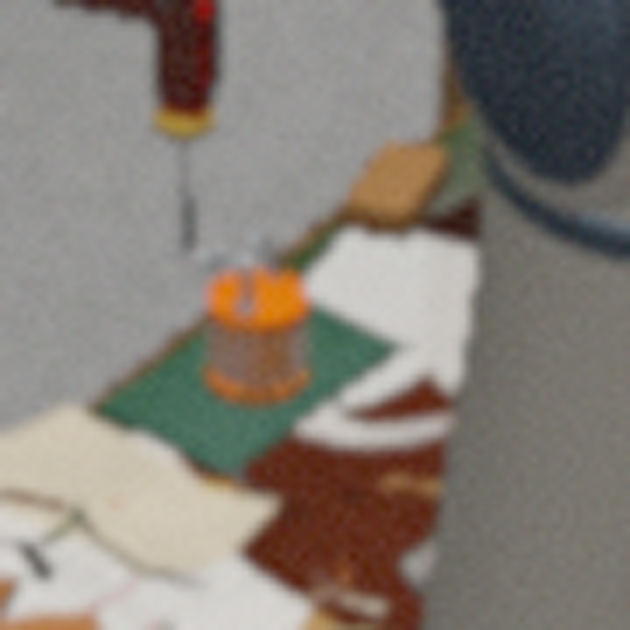

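View pics/c22.png

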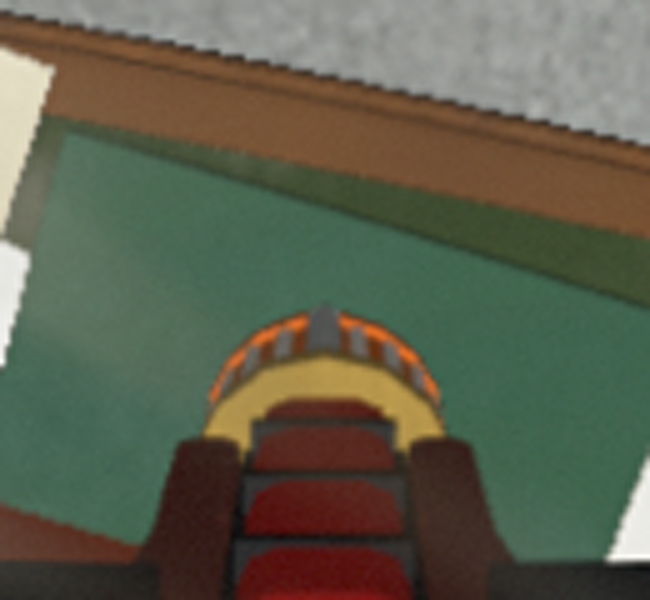

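```bash
python3 - <<'E'
from h import *
from station import bot
q=down(YAW);q2=down(np.radians(19.7))
def fz(n=8):
    a=[]
    for _ in range(n): a.append(bot.observe()['wrist_force']);bot.pause(.02)
    return np.mean(a,0).round(2)
P=np.array([.4372,-.2343,0])
bot.move_l(pos(-38,190,0,P),feed=.1,attitude=q,guard=5)
grab(bot,'wrist','w15')
d=np.array([np.cos(np.radians(192.4)),np.sin(np.radians(192.4)),0])
p=np.array([.4615,.022,.123])
bot.movep(p+[0,0,.165]+d*.06,q2)
bot.move_l(p+[0,0,.0105]+d*.06,feed=.12,attitude=q2,guard=8);bot.pause(.3)
print(fz(),bot.observe()['position'],(p+[0,0,.0105]+d*.06),bot.observe()['clock'])
grab(bot,'scene','s16'); crop('s16',180,110,270,200,7,'c23')
grab(bot,'side','d16'); crop('d16',180,150,270,240,7,'c24')
E
```

```text
[-0.08 -0.08 -0.81] [0.40293428 0.00911665 0.13358961] [0.40289966 0.00911588 0.1335    ] 34.8
```

View pics/c23.png

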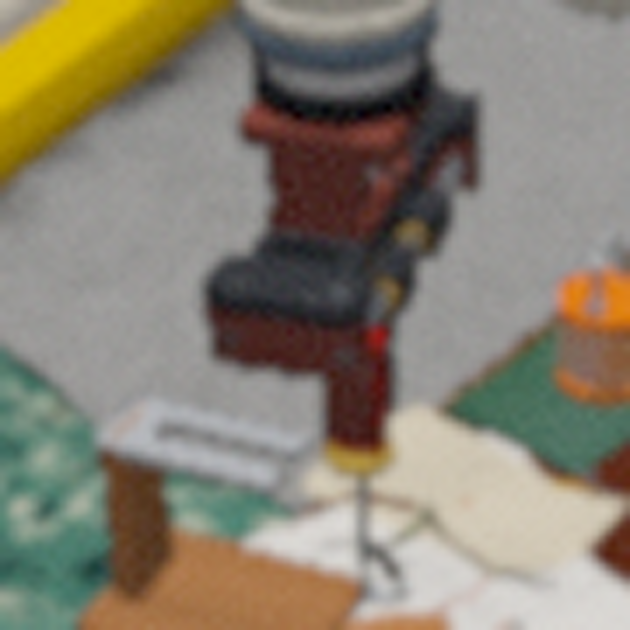

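View pics/c24.png

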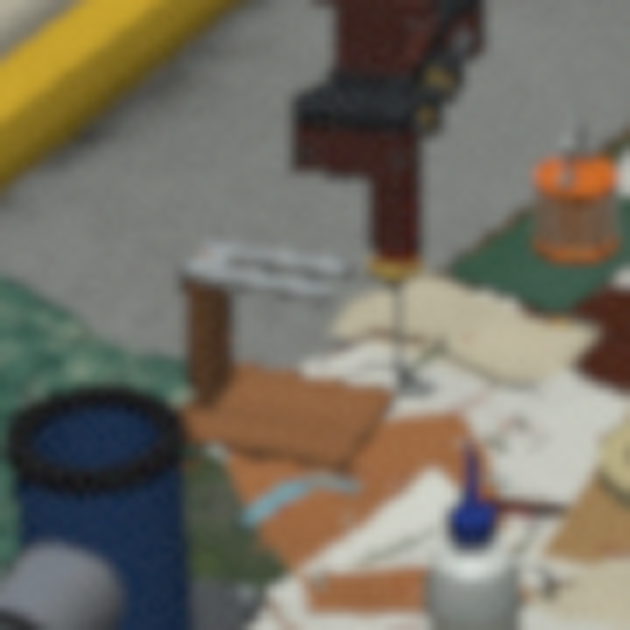

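View pics/w15.png

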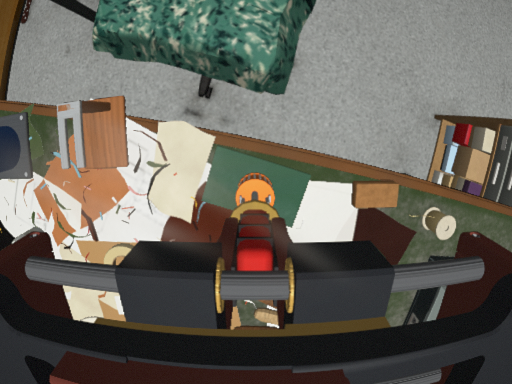

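```bash
python3 - <<'E'
from h import *
from station import bot
q2=down(np.radians(19.7))
def fz(n=8):
    a=[]
    for _ in range(n): a.append(bot.observe()['wrist_force']);bot.pause(.02)
    return np.mean(a,0).round(2)
p=np.array([.4615,.022,.123])
print(bot.move_l(p+[0,0,.0105],feed=.06,attitude=q2,guard=4),fz())
print(bot.move_l(p+[0,0,.003],feed=.03,attitude=q2,guard=3),fz())
print(bot.move_l(p+[0,0,-.0005],feed=.015,attitude=q2,guard=2.5),fz(),bot.observe()['position'],bot.observe()['clock'])
grab(bot,'wrist','w17');grab(bot,'side','d17'); crop('d17',180,150,270,240,7,'c25')
E
```

```text
False [-0.36 -0.05 -0.93]
False [-0.27 -0.36 -0.99]
True [ 0.43 -0.04  4.77] [0.46173608 0.0220064  0.12296222] 37.1333
```

View pics/c25.png

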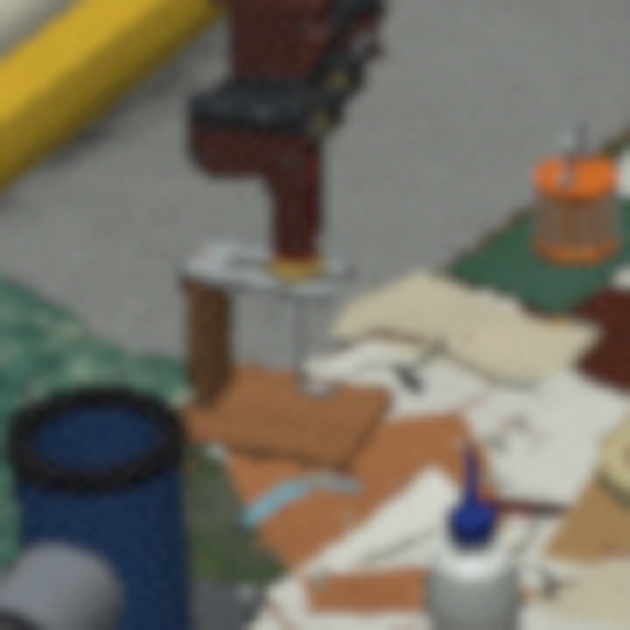

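View pics/w17.png

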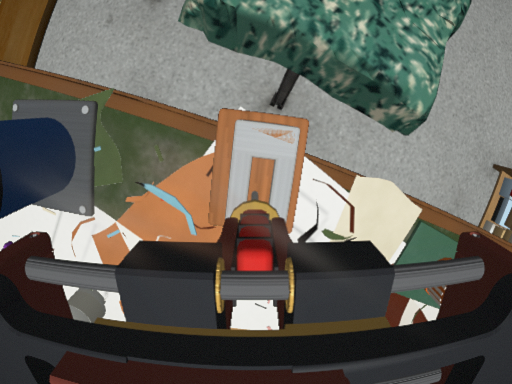

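Collar rests on the prongs (5 N contact at exactly the original height). Release, retreat and verify.

```bash
python3 - <<'E'
from h import *
from station import bot
q2=down(np.radians(19.7))
p=np.array([.4615,.022,.123])
bot.gripper_to(.07); bot.pause(.2)
bot.move_l(p+[0,0,.18],feed=.12,attitude=q2,guard=6); bot.pause(.5)
f=grab(bot,'wrist','w18');grab(bot,'side','d18');grab(bot,'scene','s18')
print(bot.observe()['clock'],bot.observe()['position'],proj(f,[[.4615,.0215,.173],[.4599,.0213,.105]]))
crop('w18',215,105,305,215,5,'c26');crop('s18',190,120,300,220,7,'c27')
bot.movep((.42,-.13,.36),down(np.pi/2)); grab(bot,'wrist','w19');crop('w19',210,100,330,270,3.5,'c28')
print(bot.observe()['clock'])
E
```

```text
40.7 [0.4615019  0.02200997 0.30302953] [[255.73987863 184.28871868]
 [255.2244672  173.36351918]]
42.1583
```

View pics/c26.png

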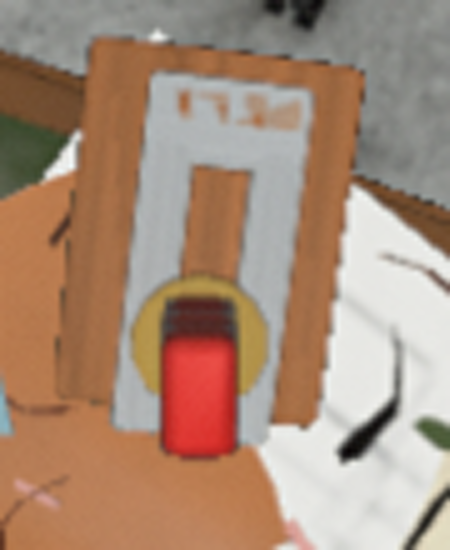

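View pics/c27.png

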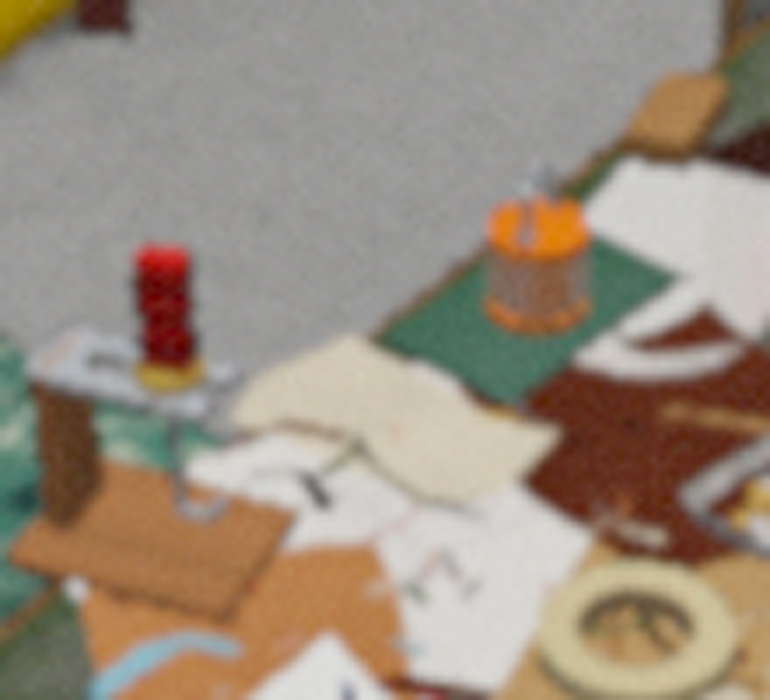

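View pics/w19.png

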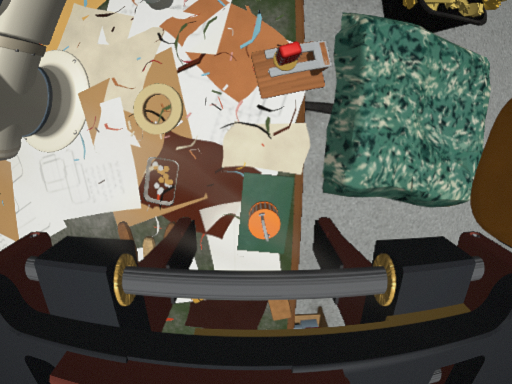

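The hook hangs in its fork as before. The cartridge stands upright near the middle of the plate (w19 pixel 265,222) with its bail free, and the block, jar and purple hook are untouched. I'm handing in.

```bash
python3 - <<'E'
from station import bot
print(bot.close_job(),bot.observe()['clock'])
E
```

```text
the job is handed in; nothing more can be done
the job is handed in; nothing more can be done
```

The job is done and handed in at about 42 s of the 72 s allowed; no verdict was reported.

I took the red-handled hook from its fork, caught the cartridge's bail from the inside and swung it upright. I then lifted the cartridge out of the throat and set it down slowly on the green plate. After drawing the hook out from under the bail, I hung it back in the fork.

**Last checks:**
- **Cartridge:** the final pictures show it upright near the middle of the plate, with the hook free of it. The load on the wrist dropped when the cartridge touched down. Only the hook touched it.
- **Hook:** it hangs with its collar on the prongs, at the same height it was taken from. The contact force as it settled was about 5 N.
- **Other things:** the sanding block showed no change between pictures. I did not move near the jar or the purple look-alike, and neither is in the final crops.

**One slip:** I at first took the touchdown height on the plate to be about 12 mm higher than it is. The force reading showed the cartridge was still hanging, so I corrected the height and lowered it gently from there. No other check disagreed.

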